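Short spin on the bench centrifuge

ROBOT

A 6-joint arm with a two-finger parallel gripper is mounted at the origin on a cart in front of the work surface, level with it; the furniture and walls round the work are solid. World frame = base frame: x ahead of the robot, y to its left, z up, the work surface at z = 0. Lengths are in m, angles in degrees, forces in N, time in s.
With the tool pointing down it reaches from about 0.4 to 0.825 m from the base axis. Payload 7 kg.
Tool frame: the origin (TCP) lies between the finger pads; the fingertips stand 19 mm ahead of it and the grasp point (between the pads) is the TCP; z points along the fingers, y is the line along which they close (so a half turn about z gives the same grasp; the last joint's range is limited). The gripper opens to 88 mm and grips with 3 to 60 N. Pads are 19 mm wide; open, the fingers measure 130 mm over their backs; the gripper's body (78 mm by 193 mm) begins 47 mm behind the grasp point.
Start: joints at [16.507, 20.546, 0.682, 0, -70.136, -16.507], TCP at [0.675, -0, 0.246] pointing down, gripper open.
Joint ranges: [-176.03, 176.03], [-82.01, 121.73], [-58.28, 71.71], [-173.87, 95.51], [-174.79, -0.11], [-173.66, 173.66]. Speed limits (degrees/s): [136.94, 136.94, 172.46, 180, 180, 180].

INTERFACE

Orientations are given as [roll, pitch, yaw] about the fixed x, y, z axes, in that order (R = Rz(yaw) Ry(pitch) Rx(roll)).
In Python, from plant import get_obs, snapshot, close_job, spot_in, spot_point gives the robot as it stands.
- The arm moves only by the tool play_rows, never from a script. Its argument "plan" is a list of rows, each a list of 6 numbers: the shift along the tool's x, y, z in cm, then the turn, a rotation vector about the tool's x, y, z in degrees. A call has 1 to 20 rows; each row shifts and turns the commanded pose from where the row before left it, along the tool's axes as they then stand; what a row does not reach is not made up. A row lasts 1/12 s, in which the tool goes at most 41.7 mm and 7.16 degrees, less where a joint would pass 70% of its speed; a pose out of reach is approached as far as the arm can. A call is refused whole if a number of a shift passes 4.17 or a number of a turn 7.16, either way. A call with a gripper value outside its range is refused whole. "grip" is the finger opening in cm, from 0 to 8.76, set as the call begins (left out, the last holds). The fingers move at their own pace and stop on an object; the grip force is fixed at half the most. Time passes only in rows, so rows that do not move let the fingers close. It gives the time, the measured TCP pose, the force, the opening and the grip force at its end, in the units of the state.
- get_obs(): the state, without advancing time (a new reading comes with each control period).
- snapshot(name): name is "scene" or "side" or "wrist"; returns a dict with "frame" (400x640x3 uint8, red, green, blue), "fx", "fy", "cx", "cy" (pixels), "k1" (the pictures are not rectified: a ray, as slopes to the right and down, at radius r is drawn at 1 + k1 r^2 times it, then the intrinsics apply), "position" and "attitude" of the camera in the world. Camera axes: x right, y down, z forward; pixel columns grow to the right and rows downward; lengths in m; the calibration is good to about 2 mm. A picture is of the moment at which its call begins. There is no depth.
- close_job(): hands the job in; it is judged then, once.
Trained networks look in the newest picture that a camera, given by its name, has taken for a name from the list of things; names that differ only in an ending like _2 or _b are one class to them, and where a whole thing is asked for, a point or a joint stands for the part that bears it (a point fixed in the world has none). Each returns a list of dicts, best first, with "score" (0 to 1); they miss things now and then, are a little off and sometimes report something else, mostly with a low value. They report only what shows in the picture. A call takes as long as a camera call.
- spot_in(camera, thing): "position" ([x, y, z] in m, in world coordinates, good to about 4 mm: the middle of the surface that is visible of it).
- spot_point(camera, thing): "position" ([x, y, z] in m, in world coordinates, good to about 4 mm: a listed point, or the origin of a listed thing).
The state is a dict: "clock": time; "joint_pos": joint angles; "qvel": joint speeds; "tau": joint torques, N m; "tool_pos": TCP position; "orientation": TCP orientation; "force": force on the tool from outside, world axes, zero at the start; "moment": the same for the moment, N m; "opening": finger opening in m; "gripper_force": force on a finger pad.
Only numpy, scipy, OpenCV 4.12 (cv2) and the standard library are available. Lean on these libraries where they do the work, as an engineer would, in place of code of your own. Each camera call takes 0.05 s, during which the arm holds its last target. There are 200 camera calls.

TASK

Give the tubes in the white bench centrifuge a short spin: push its open blue lid down until the catch holds it fully shut, then switch the machine on by pressing the raised far end of the black rocker, then press the orange short-spin key all the way in and keep it pressed, because the rotor runs only as long as the key is held. Finish while still holding the orange key down; leave the green and grey keys alone, never push the lid further open, and leave the marker, tube and forceps beside the machine lying where they are.

Things in the scene. Friction and masses are not known exactly. Their poses are not given: they have to be found in the camera images.
- centrifuge: White bench centrifuge, fixed, origin on the worktop under it. x points level from the control panel to the lid hinge, y left, z up. In mm: x = -140 (front) to 125, 210 wide, deck 105 high. Dark panel from x = -140 to -45, rising away from the robot at 16 degrees: near its front green, orange and grey round keys (left to right), a display behind them, the black rocker at the right.
- lid (a joint): Angle of the blue lid (rad): 0 shut, 0.6 to 0.95 at the start, 1.25 at most. 159 mm from hinge line to front edge (lip 7 mm more), 196 mm wide, 18 mm thick (a round boss of 100 mm in mid-lid adds 3 mm). A spring lifts it to about 0.7 when let go unlatched; the catch snaps in over the last 5 degrees, then holds it below 0.01. Shutting it takes 2 to 8 N near the front.
- lid_front (a point): Point on the lid's outer (upper) face, mid-width, 145 mm from the hinge line, 14 mm behind the front edge: a good place to push. It moves with the lid and has its axes: x from front edge to hinge, y left, z out of the outer face. While the lid is open this face looks up and away from the robot.
- lid_hinge (a point): Point on the hinge line of the lid, in the middle of its width, 108 mm above the worktop; the hinge line runs along the centrifuge's y. lid_front lies 145 mm from it along the lid and 19 mm off it across the lid.
- rocker (a joint): Angle of the black mains rocker (rad): 0 off (its far end stands raised), 0.40 on (far end down, near end raised). It is over-centre: past about 0.2 it snaps over and stays. It takes about 4 N at the mark. The rocker is 37 mm long up the slope of the panel and 25 mm wide, with a black frame round it.
- rocker_on_end (a point): Point on the face of the rocker's far (on) half at the white bar mark, 13.5 mm from the pivot; it goes down about 5.5 mm, square to the panel, when the rocker is pressed.
- short_spin_key (a joint): Travel of the orange key (m): 0 out, 0.0045 fully in. It moves square to the panel and is sprung: it starts to move at 1.4 N and is fully in at about 4.6 N, and it comes out again when let go.
- short_spin_key_top (a point): Centre of the top of the orange round key (22 mm across, standing 9 mm off the panel, 4 mm when fully in); it moves with the key.
- start_key (a joint): Travel of the green round key (m), 45 mm left of the orange one, same size and spring: leave it alone.
- release_key (a joint): Travel of the grey round key (m), 45 mm right of the orange one, same size and spring: leave it alone.
- marker_blue: Loose blue marker, 133 mm long, 14 mm thick, lying beside the right side of the machine. Origin at its middle, on the worktop.
- tube_50_c: Loose 50 ml tube with a green cap, 114 mm long, 33 mm thick, lying to the right of the machine. Origin at its middle, on the worktop.
- forceps_b: Loose steel forceps, 130 mm long, lying to the right of the tube. Origin at its middle, on the worktop.

How it is judged (in metres and radians):
On the way, in this order (a step that is already met when the one before it is completed fails the run):
1. the lid is shut and latched (value of joint lid below 0.02 rad), for 0.2 s.
2. the rocker is switched on (value of joint rocker above 0.33 rad), for 0.2 s.
3. the orange key is pressed in (value of joint short_spin_key above 0.003 m), for 0.2 s.
At the end, for the whole second after the job is handed in: the fingers hold the orange key in (at least 3 mm of its 4.5 mm travel, pressing on the machine with over 1 N), with the lid latched (below 0.02 rad) and the rocker on (above 0.33 rad) (value of joint lid below 0.02 rad and value of joint rocker above 0.33 rad and value of joint short_spin_key above 0.003 m and contact force between the fingers and centrifuge above 1 N); the arm keeps its last pose, push and grip.
It fails at once if the orange key is pressed before the machine is switched on (value of joint short_spin_key above 0.002 m and value of joint rocker below 0.2 rad).
It fails at once if the green or the grey key is pressed (value of joint any of start_key, release_key above 0.002 m).
It fails at once if the rocker is switched on before the lid is shut (value of joint rocker above 0.2 rad and value of joint lid above 0.05 rad).
It fails at once if the lid is pushed or lifted further open (value of joint lid above 1.1 rad).
It fails at once if the marker, the tube or the forceps is shifted by over 25 mm or picked up (distance of any of marker_blue, tube_50_c, forceps_b from where it was at the start of the episode above 0.025 m).
It also fails if it takes over 45 s, if anything falls off the work surface, if the arm or the gripper's body presses on something with over 40 N, if the wrist force passes 120 N, or if a joint passes its speed limit or range.

## Working session

There is one attempt and no reset: what is moved stays moved. The work goes in short steps, Python scripts to look and compute and a tool call to move; the robot and the scene stay as the last step left them, time stands still between calls to the robot, and variables do not carry over. Pictures are saved under pics/ and viewed, at most 10 in all, crops included, and the job is handed in when it is done.

Besides the shell and the picture viewer there is one more tool, called after "Call:" by a JSON object that holds its "name" and its "arguments", one argument or row to a line. play_rows: Moves the arm, as the interface text tells. Its arguments: {"type":"object","properties":{"plan":{"type":"array","items":{"type":"array","items":{"type":"number"}}},"grip":{"type":"number"}},"required":["plan"]}

```bash
mkdir -p pics; cat > h.py <<'E'
import numpy as np, cv2
from plant import *
def shot(cam,name):
    s=snapshot(cam); cv2.imwrite(f'pics/{name}.png',s['frame'][:,:,::-1].copy()); return s
def look(cam,things):
    for t in things:
        try:
            for d in spot_point(cam,t)[:2]: print(cam,t,np.round(d['position'],4),round(d['score'],2))
        except Exception as e: print(t,e)
E
python3 - <<'E'
from h import *
for c in ['scene','side','wrist']:
    s=shot(c,c+'0'); print(c,s['position'],s['attitude'])
    look(c,['centrifuge','lid_front','lid_hinge','rocker_on_end','short_spin_key_top','start_key','release_key','marker_blue','tube_50_c'])
o=get_obs();print(o)
a=cv2.imread('pics/scene0.png');b=cv2.imread('pics/side0.png')
cv2.imwrite('pics/both.png',np.vstack([a,b])[:, :])
cv2.imwrite('pics/both.png',cv2.resize(np.vstack([a,b]),(480,600)))
E
```

```text
scene [ 0.0311011  -0.74253565  0.60114228] [-125.48681167    0.33624668  -48.9571631 ]
scene centrifuge [ 0.5217 -0.2722  0.0008] 0.97
scene centrifuge [ 0.5362 -0.2689  0.2218] 0.66
scene lid_front [ 0.5395 -0.265   0.2189] 0.89
scene lid_hinge [ 0.6328 -0.2553  0.1059] 0.68
scene rocker_on_end [ 0.4383 -0.3435  0.1049] 0.84
scene short_spin_key_top [ 0.4026 -0.2473  0.0927] 0.68
start_key it knows: centrifuge, forceps, lid_front, lid_hinge, marker_blue, rocker_on_end, short_spin_key_top, tube_50
release_key it knows: centrifuge, forceps, lid_front, lid_hinge, marker_blue, rocker_on_end, short_spin_key_top, tube_50
scene marker_blue [ 0.5174 -0.4088 -0.0023] 0.94
scene tube_50_c [ 0.4954 -0.4411 -0.0036] 0.64
side [ 0.47501923 -0.89750815  0.69542278] [-134.03817979    0.7574604    -7.36454273]
side centrifuge [ 0.5213 -0.2683  0.0019] 0.66
side lid_front [ 0.5362 -0.2585  0.2205] 0.76
side lid_front [ 0.5145 -0.4008 -0.0051] 0.6
side lid_hinge [ 0.6364 -0.2595  0.1081] 0.78
side rocker_on_end [ 0.4437 -0.3473  0.1055] 0.52
side short_spin_key_top [ 0.4021 -0.2455  0.0941] 0.46
sid
[... 675 characters left out ...]
50
{'clock': 1.2, 'joint_pos': array([ 1.65066572e+01,  2.05452783e+01,  6.85003833e-01, -4.81222123e-04,
       -7.01368477e+01, -1.65091947e+01]), 'qvel': array([-0.07168375,  0.0021314 , -0.00722162, -0.08834349, -0.04664945,
       -0.02592362]), 'tau': array([ 2.88605625e-03, -5.82394338e+01,  2.93288898e+01,  7.00223878e+00,
        1.26486630e-02, -6.74885428e-05]), 'tool_pos': array([ 6.74996904e-01, -1.30254149e-05,  2.45595122e-01]), 'orientation': array([-1.79997369e+02,  1.25174716e-03, -9.00027010e+01]), 'force': array([ 0.17980609, -0.24273479,  0.09998837]), 'moment': array([1.52423773e-03, 4.64475063e-02, 2.65572747e-05]), 'gripper_force': 0.0, 'opening': 0.08788620288362721}
```

View pics/scene0.png

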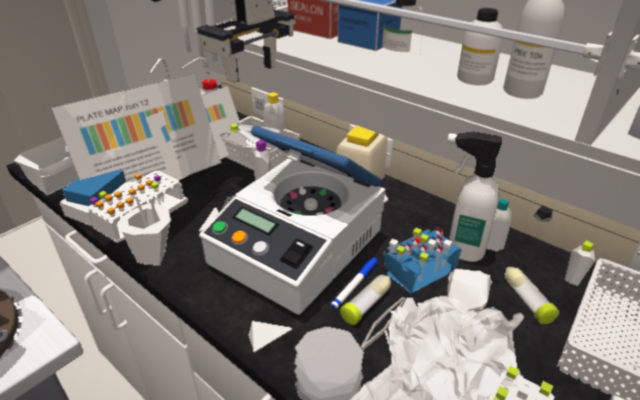

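View pics/side0.png

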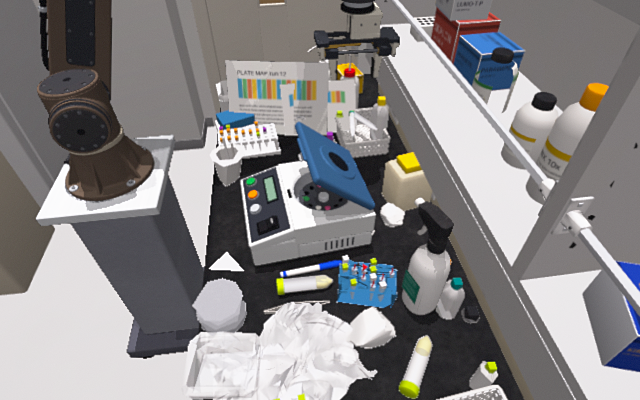

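The scene view shows the green, orange and grey keys at about (219,228), (239,237) and (261,247), and the rocker at (296,250). The side view shows the blue lid open, with clear space above it. Next I'll work out the machine's yaw from the key colours.

```bash
cat >> h.py <<'E'
from scipy.spatial.transform import Rotation as Ro
def ray(s,u,v):
    d=np.array([(u-s['cx'])/s['fx'],(v-s['cy'])/s['fy']]); r=d.copy()
    for _ in range(10): r=d/(1+s['k1']*(r@r))
    return Ro.from_euler('xyz',s['attitude'],degrees=True).apply([r[0],r[1],1.])
def onz(s,u,v,z):
    d=ray(s,u,v); p=np.array(s['position']); return p+d*(z-p[2])/d[2]
E
python3 - <<'E'
from h import *
for c,box in [('scene',(200,215,275,262)),('side',(235,170,270,235))]:
    s=snapshot(c); x0,y0,x1,y1=box
    hsv=cv2.cvtColor(s['frame'],cv2.COLOR_RGB2HSV)[y0:y1,x0:x1]
    P={}
    for n,lo,hi in [('green',(50,120,60),(85,255,255)),('orange',(8,150,120),(22,255,255)),('grey',(0,0,170),(180,40,255))]:
        m=cv2.inRange(hsv,lo,hi); k,_,st,ce=cv2.connectedComponentsWithStats(m)
        for i in range(1,k):
            if 25<st[i,4]<500:
                u,v=ce[i]+[x0,y0]; P[n]=onz(s,u,v,.091); print(c,n,st[i,4],np.round([u,v],1),np.round(P[n],4))
    if 'green' in P and 'orange' in P: d=P['green']-P['orange']; print('yaw',np.degrees(np.arctan2(-d[0],d[1])),np.linalg.norm(d))
E
```

```text
scene green 107 [218.7 226.1] [ 0.3988 -0.1989  0.091 ]
scene orange 128 [238.4 236.2] [ 0.4028 -0.244   0.091 ]
scene grey 414 [220.8 239. ] [ 0.3794 -0.2278  0.091 ]
scene grey 110 [259.5 246.3] [ 0.4082 -0.2885  0.091 ]
yaw 5.128695919143711 0.04529713759129447
side green 52 [250.  180.9] [ 0.3975 -0.2015  0.091 ]
side orange 62 [252.2 193.7] [ 0.4021 -0.2459  0.091 ]
side grey 138 [244.9 207.9] [ 0.386  -0.2883  0.091 ]
side grey 57 [254.4 207.4] [ 0.4064 -0.2897  0.091 ]
yaw 5.960094823019063 0.04464503490334467
```

Call:
{"name": "play_rows", "arguments": {
  "plan": [
    [0, 0, -3.5, 0, 0, 0],
    [0, 0, -3.5, 0, 0, 0],
    [3.74, 1.97, 0, 0, 0, 0],
    [3.74, 1.97, 0, 0, 0, 0],
    [3.74, 1.97, 0, 0, 0, 0],
    [3.74, 1.97, 0, 0, 0, 0],
    [3.74, 1.97, 0, 0, 0, 0],
    [3.74, 1.97, 0, 0, 0, 0],
    [3.74, 1.97, 0, 0, 0, 0]
  ],
  "grip": 0
}}

```text
clock: 2.05
tool_pos: [0.5378, -0.2595, 0.316]
orientation: [-180.0, -0.0, -90.0]
force: [0.8, -0.6, -0.1]
opening: 0.0332
gripper_force: 0.0
```

Call:
{"name": "play_rows", "arguments": {
  "plan": [
    [0, 0, 0, 0, 0, 7],
    [0, 0, 0, 0, 0, 7],
    [0, 0, 0, 0, 0, 7],
    [0, 0, 0, 0, 0, 7],
    [0, 0, 0, 0, 0, 7],
    [0, 0, 0, 0, 0, 7],
    [0, 0, 0, 0, 0, 7],
    [0, 0, 0, 0, 0, 7],
    [0, 0, 0, 0, 0, 7],
    [0, 0, 0, 0, 0, 7],
    [0, 0, 0, 0, 0, 7],
    [0, 0, 0, 0, 0, 7],
    [0, 0, 0, 0, 0, 0]
  ]
}}

```text
clock: 3.13
tool_pos: [0.539, -0.2581, 0.3156]
orientation: [180.0, 0.0, -174.3]
force: [-0.3, 0.3, -0.5]
opening: 0.0004
gripper_force: 0.0
```

```bash
python3 - <<'E'
from h import *
s=shot('wrist','w1'); look('wrist',['lid_front','lid_hinge','rocker_on_end','short_spin_key_top','centrifuge'])
o=get_obs();print(o['tool_pos'],o['orientation'],o['clock'],o['opening'],o['force'])
E
```

```text
wrist lid_front [ 0.5358 -0.2612  0.2188] 0.85
wrist rocker_on_end [ 0.4464 -0.3467  0.1068] 0.61
wrist short_spin_key_top [ 0.4023 -0.2463  0.0922] 0.52
wrist centrifuge [ 0.5232 -0.2674  0.0023] 0.56
wrist centrifuge [ 0.5346 -0.265   0.2214] 0.3
[ 0.5390475  -0.25807792  0.31557745] [-1.79999489e+02  9.87317429e-04 -1.73874771e+02] 3.4333 0.0007756788864605329 [ 0.89699714 -0.23316497 -0.41620751]
```

View pics/w1.png

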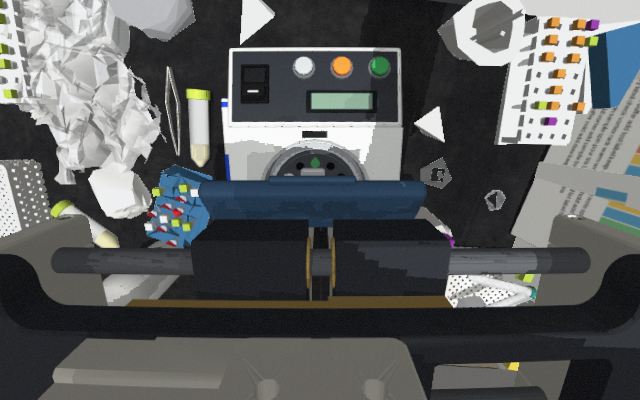

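The wrist view shows the fingers lined up square with the lid, over its front edge. The keys sit around (340,66) and the rocker around (255,83). Now I'll come down behind the lid's front edge and push it along its arc.

Call:
{"name": "play_rows", "arguments": {
  "plan": [
    [-0.4, -0.2, 2, 0, 0, 0],
    [-0.4, -0.2, 2.5, 0, 0, 0],
    [0, 0, 2.4, 0, 0, 0],
    [0, 0, 0.8, 0, 0, 0],
    [0.76, 0, 0.83, 0, 0, 0],
    [0.76, 0, 0.83, 0, 0, 0],
    [0.76, 0, 0.83, 0, 0, 0],
    [0, 0, 0, 0, 0, 0]
  ]
}}

```text
clock: 4.1
tool_pos: [0.5237, -0.2636, 0.2132]
orientation: [180.0, -0.1, -174.0]
force: [-1.0, -0.1, -0.1]
opening: 0.0001
gripper_force: 0.1
```

```bash
python3 - <<'E'
from h import *
s=shot('side','s1'); look('side',['lid_front'])
snapshot('scene');look('scene',['lid_front'])
o=get_obs();print(o['tool_pos'],o['clock'],o['force'])
cv2.imwrite('pics/s1c.png',cv2.resize(cv2.imread('pics/s1.png')[90:270,200:420],None,fx=3,fy=3))
E
```

```text
side lid_front [ 0.5172 -0.266   0.1955] 0.71
scene lid_front [ 0.5159 -0.2699  0.1978] 0.93
[ 0.52536178 -0.26375086  0.2146198 ] 4.3 [-0.28624285 -0.49112915  0.04596276]
```

View pics/s1c.png

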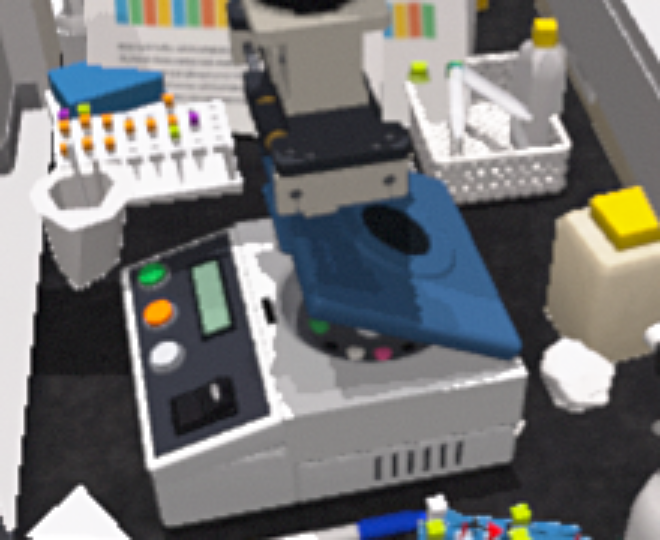

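The crop shows the gripper over the lid, and the lid has come down as planned, with lid_front at z of about 0.196. I'll continue along the arc.

Call:
{"name": "play_rows", "arguments": {
  "plan": [
    [0.56, 0, 0.83, 0, 0, 0],
    [0.56, 0, 0.83, 0, 0, 0],
    [0.56, 0, 0.83, 0, 0, 0],
    [0.35, 0, 0.93, 0, 0, 0],
    [0.35, 0, 0.93, 0, 0, 0],
    [0.35, 0, 0.93, 0, 0, 0],
    [0.13, 0, 0.75, 0, 0, 0],
    [0.13, 0, 0.75, 0, 0, 0],
    [0, 0, 0.3, 0, 0, 0],
    [0, 0, 0.3, 0, 0, 0],
    [0, 0, 0, 0, 0, 0],
    [0, 0, 0, 0, 0, 0]
  ]
}}

```text
clock: 5.3
tool_pos: [0.4944, -0.2669, 0.1402]
orientation: [-180.0, -0.1, -174.0]
force: [-2.7, 0.7, 11.1]
opening: 0.0003
gripper_force: 5.6
```

Call:
{"name": "play_rows", "arguments": {
  "plan": [
    [0, 0, 0.3, 0, 0, 0],
    [0, 0, 0.3, 0, 0, 0],
    [0, 0, 0, 0, 0, 0],
    [0, 0, 0, 0, 0, 0]
  ]
}}

```text
clock: 5.63
tool_pos: [0.4941, -0.267, 0.1351]
orientation: [-180.0, -0.1, -174.0]
force: [-6.8, 2.9, 19.5]
opening: 0.0005
gripper_force: 9.7
```

Call:
{"name": "play_rows", "arguments": {
  "plan": [
    [0, 0, -2, 0, 0, 0],
    [0, 0, -3, 0, 0, 0],
    [0, 0, -3, 0, 0, 0],
    [0, 0, 0, 0, 0, 0]
  ]
}}

```text
clock: 5.97
tool_pos: [0.4969, -0.2677, 0.219]
orientation: [-179.8, 0.3, -174.0]
force: [0.9, -1.2, 1.0]
opening: 0.0004
gripper_force: 0.0
```

```bash
python3 - <<'E'
from h import *
for c in ['side','scene','wrist']:
    s=shot(c,c+'2'); look(c,['lid_front','lid_hinge','rocker_on_end','short_spin_key_top'])
o=get_obs();print(o['tool_pos'],o['clock'],o['force'])
E
```

```text
side lid_front [ 0.4898 -0.2695  0.1322] 0.7
side lid_hinge [ 0.6357 -0.2609  0.1055] 0.72
side rocker_on_end [ 0.4458 -0.3458  0.1069] 0.53
side short_spin_key_top [ 0.403  -0.249   0.0983] 0.52
scene lid_front [ 0.4911 -0.2699  0.1318] 0.82
scene lid_hinge [ 0.6355 -0.2562  0.1071] 0.79
scene rocker_on_end [ 0.4401 -0.3451  0.1053] 0.84
scene rocker_on_end [ 0.4003 -0.2492  0.0933] 0.47
scene short_spin_key_top [ 0.4011 -0.2437  0.0941] 0.62
wrist lid_front [ 0.491  -0.2697  0.1303] 0.67
wrist rocker_on_end [ 0.4438 -0.3433  0.1053] 0.87
wrist short_spin_key_top [ 0.4047 -0.2467  0.0907] 0.71
[ 0.49502496 -0.26671089  0.21378174] 6.7167 [ 0.59172993 -0.17318622  0.20255643]
```

View pics/wrist2.png

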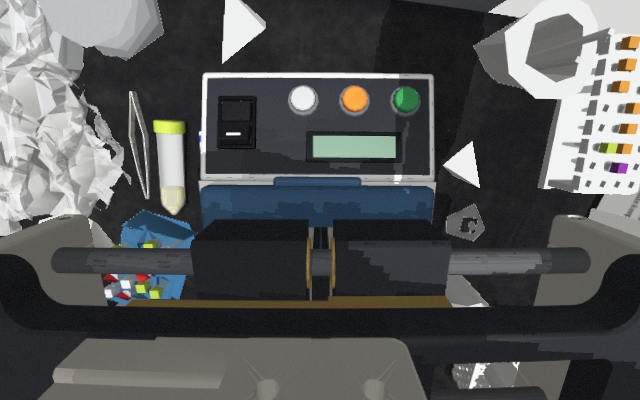

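The wrist view shows the lid flat and shut, the rocker mark at (233,134) and the orange key at (355,99). lid_front reads z of about 0.131 with nothing touching it. Unlatched it would spring back to about 0.22, so the catch is holding. Next is the rocker, pressed with the left finger only.

Call:
{"name": "play_rows", "arguments": {
  "plan": [
    [1.63, -2.52, 0, 0, 0, 0],
    [1.63, -2.52, 0, 0, 0, 0],
    [1.63, -2.52, 0, 0, 0, 0],
    [1.63, -2.52, 0, 0, 0, 0],
    [0, 0, 2, 0, 0, 0],
    [0, 0, 2, 0, 0, 0],
    [0, 0, 1.5, 0, 0, 0],
    [0, 0, 0, 0, 0, 0],
    [0, 0, 0, 0, 0, 0]
  ],
  "grip": 4
}}

```text
clock: 7.47
tool_pos: [0.4404, -0.3738, 0.1586]
orientation: [180.0, -0.1, -174.0]
force: [-0.0, 0.2, 0.6]
opening: 0.0404
gripper_force: 0.0
```

```bash
python3 - <<'E'
from h import *
a=shot('side','s3'); b=shot('scene','c3'); look('side',['rocker_on_end']);look('scene',['rocker_on_end'])
snapshot('wrist');look('wrist',['rocker_on_end'])
o=get_obs();print(o['tool_pos'],o['orientation'],o['opening'],o['clock'],o['force'])
x=[cv2.resize(cv2.imread(f'pics/{n}.png')[y:y+130,u:u+170],None,fx=2.3,fy=2.3) for n,u,y in [('s3',210,130),('c3',200,160)]]
cv2.imwrite('pics/r3.png',np.hstack(x))
E
```

```text
side rocker_on_end [ 0.493  -0.272   0.1313] 0.58
scene rocker_on_end [ 0.4401 -0.3447  0.107 ] 0.95
wrist rocker_on_end [ 0.4467 -0.3456  0.1065] 0.95
[ 0.44129371 -0.37386881  0.15988168] [-1.79948518e+02  8.15217527e-02 -1.73972593e+02] 0.03996123336503412 7.7667 [ 0.65488458 -0.19076355  0.25611285]
```

View pics/r3.png

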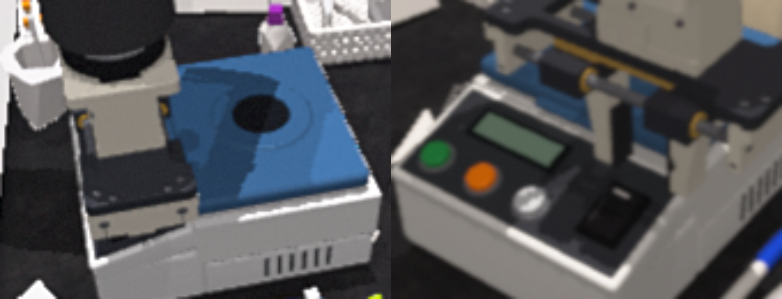

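The crops show the lid shut. The left finger is above the rocker and the right finger is just outside the machine's right edge. I'll lower and press.

Call:
{"name": "play_rows", "arguments": {
  "plan": [
    [0, 0, 1.5, 0, 0, 0],
    [0, 0, 1.2, 0, 0, 0],
    [0, 0, 0.6, 0, 0, 0],
    [0, 0, 0.4, 0, 0, 0],
    [0, 0, 0, 0, 0, 0],
    [0, 0, 0, 0, 0, 0]
  ]
}}

```text
clock: 8.27
tool_pos: [0.4407, -0.3738, 0.1221]
orientation: [180.0, -0.0, -174.0]
force: [-0.3, -0.0, 0.1]
opening: 0.0398
gripper_force: 0.0
```

Call:
{"name": "play_rows", "arguments": {
  "plan": [
    [0, 0, 0.2, 0, 0, 0],
    [0, 0, 0.2, 0, 0, 0],
    [0, 0, 0, 0, 0, 0],
    [0, 0, 0, 0, 0, 0]
  ]
}}

```text
clock: 8.6
tool_pos: [0.4413, -0.3741, 0.1197]
orientation: [-179.9, 0.1, -174.0]
force: [-3.1, 2.7, 11.8]
opening: 0.0399
gripper_force: 6.0
```

Call:
{"name": "play_rows", "arguments": {
  "plan": [
    [0, 0, 0.2, 0, 0, 0],
    [0, 0, 0.2, 0, 0, 0],
    [0, 0, 0, 0, 0, 0],
    [0, 0, 0, 0, 0, 0]
  ]
}}

```text
clock: 8.93
tool_pos: [0.4415, -0.3743, 0.1189]
orientation: [-179.8, 0.2, -173.9]
force: [-9.0, 10.9, 38.7]
opening: 0.0402
gripper_force: 19.3
```

```bash
python3 - <<'E'
from h import *
b=shot('scene','c4'); w=shot('wrist','w4'); look('scene',['rocker_on_end']);look('wrist',['rocker_on_end'])
x=[cv2.resize(cv2.imread(f'pics/{n}.png')[y:y+h,u:u+w],(390,390*h//w)) for n,u,y,w,h in [('c4',210,180,130,110),('w4',130,60,260,220)]]
cv2.imwrite('pics/r4.png',np.hstack(x))
E
```

```text
scene rocker_on_end [ 0.4429 -0.3457  0.1025] 0.72
wrist rocker_on_end [ 0.4484 -0.3473  0.1022] 0.66
```

View pics/r4.png

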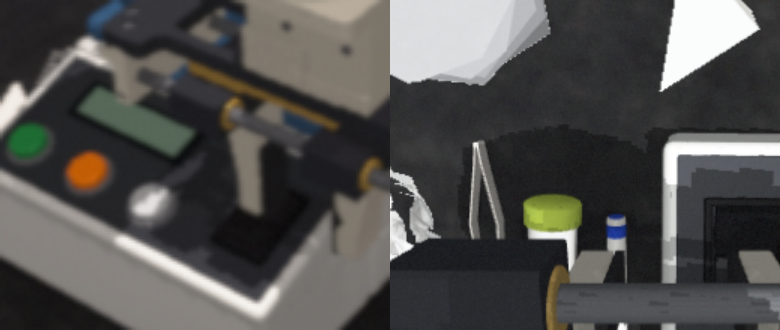

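The crops show the left finger on the rocker, stopped against something hard. I'll lift and check the rocker's state.

Call:
{"name": "play_rows", "arguments": {
  "plan": [
    [0, 0, -1, 0, 0, 0],
    [0, 0, -3, 0, 0, 0],
    [4, 0, -3, 0, 0, 0],
    [0, 0, 0, 0, 0, 0],
    [0, 0, 0, 0, 0, 0]
  ]
}}

```text
clock: 9.55
tool_pos: [0.4074, -0.3777, 0.1809]
orientation: [-179.9, 0.2, -174.1]
force: [0.2, -0.4, -0.5]
opening: 0.0403
gripper_force: 0.0
```

```bash
python3 - <<'E'
from h import *
b=shot('scene','c5'); w=shot('wrist','w5'); shot('side','s5')
for c in ['scene','wrist','side']: look(c,['rocker_on_end','short_spin_key_top','lid_front'])
x=[cv2.resize(cv2.imread(f'pics/{n}.png')[y:y+h,u:u+w],(390,390*h//w)) for n,u,y,w,h in [('c0','0','0',0,0)][:0]+[('scene0',210,190,130,110),('c5',210,190,130,110)]]
w=cv2.imread('pics/w5.png'); 
y=[cv2.resize(w[60:280,170:430],(390,330)),cv2.resize(cv2.imread('pics/s5.png')[150:260,220:350],(390,330))]
im=np.vstack([np.hstack([cv2.resize(i,(390,295)) for i in x]),np.hstack([cv2.resize(i,(390,295)) for i in y])])
cv2.imwrite('pics/r5.png',im);o=get_obs();print(o['tool_pos'],o['clock'])
E
```

```text
scene rocker_on_end [ 0.4442 -0.347   0.1003] 0.73
scene short_spin_key_top [ 0.4007 -0.2454  0.0923] 0.71
scene lid_front [ 0.4913 -0.2748  0.1306] 0.94
wrist rocker_on_end [ 0.4481 -0.3455  0.1027] 0.83
wrist short_spin_key_top [ 0.4017 -0.2481  0.091 ] 0.81
side rocker_on_end [ 0.4459 -0.347   0.1017] 0.63
side short_spin_key_top [ 0.519  -0.27    0.0021] 0.73
side lid_front [ 0.49   -0.2716  0.1316] 0.88
[ 0.40762609 -0.3772181   0.17855757] 10.15
```

View pics/r5.png

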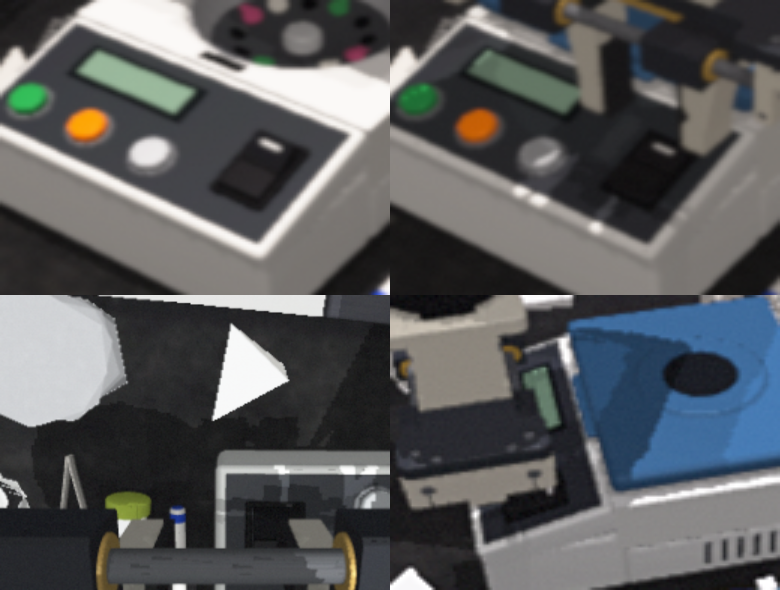

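The "before" crop (top left) shows the far end raised. Now (top right) it is down and the near end stands up, with the mark about 4–5 mm lower, so the rocker is on. The lid is still shut. Next I'll close the fingers, move over the orange key at a safe height, and tilt 16°.

Call:
{"name": "play_rows", "arguments": {
  "plan": [
    [0.17, 3.27, 0, 0, 0, 0],
    [0, 3.28, 0, 0, 0, 0],
    [0, 3.28, 0, 0, 0, 0],
    [0, 3.27, 0, 0, 0, 0],
    [0, 0, 0, 0, -5.3, 0],
    [0, 0, 0, 0, -5.3, 0],
    [0, 0, 0, 0, -5.4, 0],
    [0, 0, 0, 0, 0, 0],
    [0.75, 0, 2.5, 0, 0, 0],
    [0.7, 0, 1.6, 0, 0, 0],
    [0, 0, 0, 0, 0, 0],
    [0, 0, 0, 0, 0, 0]
  ],
  "grip": 0
}}

```text
clock: 11.15
tool_pos: [0.3892, -0.2475, 0.1351]
orientation: [180.0, 15.9, -174.0]
force: [-0.0, 0.2, 0.4]
opening: 0.0001
gripper_force: 0.0
```

```bash
python3 - <<'E'
from h import *
shot('scene','c6'); shot('wrist','w6'); shot('side','s6')
P=[]
for c in ['scene','wrist','side']: look(c,['short_spin_key_top'])
o=get_obs();R=Ro.from_euler('xyz',o['orientation'],degrees=True)
t=o['tool_pos'];print(t,o['orientation'],o['opening'],o['clock'],o['force'])
print('key in tool cm',100*R.inv().apply(np.array([.402,-.246,.0925])-t), R.as_matrix()[:,2])
x=[cv2.resize(cv2.imread(f'pics/{n}.png')[y:y+h,u:u+w],(390,330)) for n,u,y,w,h in [('c6',200,180,130,110),('w6',190,120,260,220)]]
cv2.imwrite('pics/r6.png',np.hstack(x))
E
```

```text
scene short_spin_key_top [ 0.4003 -0.2446  0.0929] 0.56
wrist short_spin_key_top [ 0.4023 -0.2471  0.0915] 0.57
side short_spin_key_top [ 0.402  -0.2458  0.0904] 0.61
[ 0.39010751 -0.24758207  0.13628297] [-179.96794791   16.0657133  -173.98315181] 0.0005991139519945342 11.45 [ 0.1471478  -1.04039269  0.52255572]
key in tool cm [0.05920529 0.03521657 4.53917193] [ 0.27527373  0.02845176 -0.96094478]
```

View pics/r6.png

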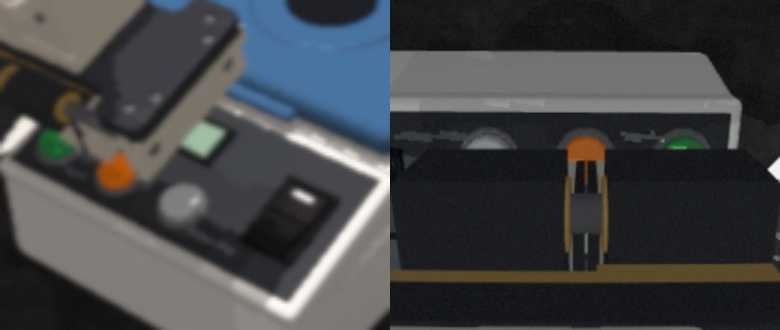

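The crops show the closed fingers centred over the orange key, clear of the green and grey ones. The rocker is still on. I'll press in small steps.

Call:
{"name": "play_rows", "arguments": {
  "plan": [
    [0, 0, 1.3, 0, 0, 0],
    [0, 0, 1, 0, 0, 0],
    [0, 0, 0.4, 0, 0, 0],
    [0, 0, 0.2, 0, 0, 0],
    [0, 0, 0, 0, 0, 0],
    [0, 0, 0, 0, 0, 0]
  ]
}}

```text
clock: 11.95
tool_pos: [0.3978, -0.2467, 0.1083]
orientation: [-180.0, 16.0, -174.0]
force: [-2.5, 1.4, 3.9]
opening: 0.0003
gripper_force: 2.2
```

Call:
{"name": "play_rows", "arguments": {
  "plan": [
    [0, 0, 0.15, 0, 0, 0],
    [0, 0, 0.15, 0, 0, 0],
    [0, 0, 0, 0, 0, 0],
    [0, 0, 0, 0, 0, 0]
  ]
}}

```text
clock: 12.28
tool_pos: [0.3981, -0.2467, 0.1073]
orientation: [-180.0, 16.1, -173.9]
force: [-16.5, 7.3, 35.4]
opening: 0.0002
gripper_force: 19.7
```

Call:
{"name": "play_rows", "arguments": {
  "plan": [
    [0, 0, -0.12, 0, 0, 0],
    [0, 0, 0, 0, 0, 0],
    [0, 0, 0, 0, 0, 0],
    [0, 0, 0, 0, 0, 0],
    [0, 0, 0, 0, 0, 0]
  ]
}}

```text
clock: 12.7
tool_pos: [0.398, -0.2467, 0.1076]
orientation: [-180.0, 16.1, -174.0]
force: [-10.9, 4.8, 21.4]
opening: 0.0001
gripper_force: 11.8
```

```bash
python3 - <<'E'
from h import *
shot('scene','c7'); shot('side','s7')
for c in ['scene','side']: look(c,['short_spin_key_top','rocker_on_end','lid_front'])
o=get_obs();print(o['tool_pos'],o['clock'],o['force'])
x=[cv2.resize(cv2.imread(f'pics/{n}.png')[y:y+h,u:u+w],(390,330)) for n,u,y,w,h in [('c7',200,180,130,110),('s7',220,140,160,135)]]
cv2.imwrite('pics/r7.png',np.hstack(x))
E
```

```text
scene rocker_on_end [ 0.4426 -0.3474  0.1016] 0.73
scene lid_front [ 0.4905 -0.2719  0.1292] 0.87
scene lid_front [ 0.5147 -0.4073 -0.0008] 0.37
side rocker_on_end [ 0.443  -0.3443  0.099 ] 0.52
side lid_front [ 0.4922 -0.2699  0.1308] 0.6
side lid_front [ 0.6366 -0.2591  0.1073] 0.58
[ 0.39800528 -0.24669297  0.10763419] 13.1 [-9.21672985  4.45416379 21.32693778]
```

View pics/r7.png

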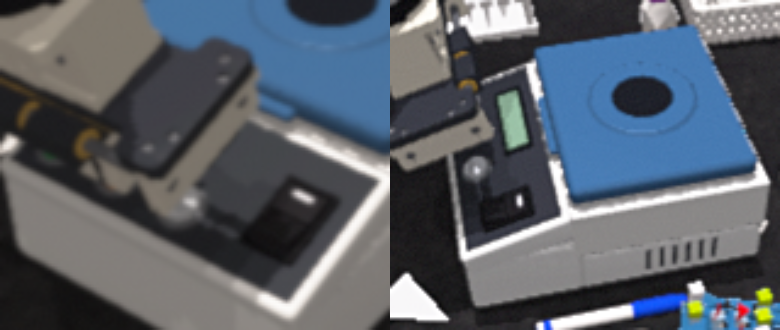

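The crops show the fingers on the orange key with the grey key free. The lid is shut and the rocker is on.

```bash
python3 -c "
from plant import *
print(close_job())"
```

```text
the job is handed in; nothing more can be done
None
```

I shut and latched the lid, switched the rocker on, and handed the job in with the fingers still holding the orange key fully in at about 20 N; no verdict came back.

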